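Put the seed sample bottles away in the drawer

ROBOT

A 7-joint arm with a two-finger parallel gripper is mounted at the origin on the work surface. World frame = base frame: x ahead of the robot, y to its left, z up, the work surface at z = 0. Lengths are in m, angles in degrees, forces in N, time in s.
With the tool pointing down it reaches from about 0.425 to 0.875 m from the base axis. Payload 4.7 kg.
Tool frame: the origin (TCP) lies at the centre of the arm's flange, where the gripper is bolted on; the fingertips stand 182 mm ahead of it and the grasp point (between the pads) lies 164 mm ahead of it (env.grip_depth is the distance from the TCP to the grasp point, in m); z points along the fingers, y is the line along which they close (so a half turn about z gives the same grasp; the last joint's range is limited). The gripper opens to 87 mm and grips with 3 to 60 N. Pads are 19 mm wide; open, the fingers measure 117 mm over their backs; the gripper's body (75 mm by 190 mm) begins 51 mm behind the grasp point.
Start: joints at [-75.51, 18.392, -4.016, 83.108, 1.295, 78.541, -3.26], TCP at [0.154, 0.632, 0.405] pointing down, gripper open.
Joint ranges: [-163.93, 163.93], [-17.29, 119.83], [-79.2, 71.16], [3.27, 140.29], [-89.18, 269.18], [5.43, 117.66], [-154.24, 154.24]. Speed limits (degrees/s): [147.25, 147.25, 180, 180, 180, 180, 180].

INTERFACE

Orientations are given as [roll, pitch, yaw] about the fixed x, y, z axes, in that order (R = Rz(yaw) Ry(pitch) Rx(roll)).
In Python, from cell import env gives the robot as it stands. The module is installed in compiled form; this text tells all that it offers.
- The arm moves only by the tool send_rows, never from a script. Its arguments are lists of equal length, an entry for each row: "xyz": the shift along the tool's x, y, z in m, a list of three; "rotation": the turn, a rotation vector about the tool's x, y, z in rad, a list of three; "jaw": the opening, from 0 (shut) to 1 (fully open). A call has 1 to 20 rows; each row shifts and turns the commanded pose from where the row before left it, along the tool's axes as they then stand; what a row does not reach is not made up. A row lasts 1/10 s, in which the tool goes at most 50 mm and 8.59 degrees, less where a joint would pass 70% of its speed; a pose out of reach is approached as far as the arm can. A call is refused whole if a number of a shift passes 0.05 or a number of a turn 0.15, either way. A call with a gripper value outside its range is refused whole. The fingers move at their own pace and stop on an object; "newtons" is the grip in N (left out, the last holds). Time passes only in rows, so rows that do not move let the fingers close. It gives the time, the measured TCP pose, the force, the opening and the grip force at its end, in the units of the state.
- env.get_obs(): the state, without advancing time (a new reading comes with each control period).
- env.read_camera(name): name is "scene" or "top"; returns a dict with "image" (384x512x3 uint8, blue, green, red), "fx", "fy", "cx", "cy" (pixels), "distortion" ([k1, k2, p1, p2, k3] as OpenCV has them; the pictures are not rectified), "R" (3x3) and "t" (3): a world point X has camera coordinates R X + t. Camera axes: x right, y down, z forward; pixel columns grow to the right and rows downward; lengths in m; the calibration is good to about 2 mm. A picture is of the moment at which its call begins. There is no depth.
- env.sign_off(): hands the job in; it is judged then, once.
The state is a dict: "time_s": time; "qpos": joint angles; "joint_velocities": joint speeds; "effort": joint torques, N m; "tool_pos": TCP position; "tool_rot": TCP orientation; "force": force on the tool from outside, world axes, zero at the start; "wrist_torque": the same for the moment, N m; "grip_width": finger opening in m; "grasp_force": force on a finger pad.
Only numpy, scipy, OpenCV 4.12 (cv2) and the standard library are available. Lean on these libraries where they do the work, as an engineer would, in place of code of your own. Each camera call takes 0.05 s, during which the arm holds its last target. There are 200 camera calls.

TASK

Pull the sample cabinet's drawer out to its stop, take every square sample bottle from the sorting bin and lay it flat in a recess of the drawer's tray, one to a recess, well down on the recess floor, with its cap towards the drawer's handle. With all of them in, push the drawer gently fully shut. Leave the round tin in the bin, and the round dishes and the forceps on the desk, where they are.

Things in the scene. Friction and masses are not known exactly. Their poses are not given: they have to be found in the camera images.
- bottle0: white square plastic sample bottle, about 60 g, 62 mm long: body 30 x 30 mm square and 42 mm long (x = -31 to +11 mm), then a neck and a grey round cap of 24 mm diameter (to x = +31 mm). Origin on its axis at mid length: 15 mm above what it lies on. Its x axis points along it towards the cap; any of its four long faces may be underneath. May be absent (None).
- cap0 (a point): centre of the outer end face of the cap of bottle0, 31 mm from its origin
- bottle1: another bottle, the same as bottle0. May be absent (None).
- cap1 (a point): centre of the outer end face of the cap of bottle1, 31 mm from its origin
- bottle2: another bottle, the same as bottle0. May be absent (None).
- cap2 (a point): centre of the outer end face of the cap of bottle2, 31 mm from its origin
- bottle3: another bottle, the same as bottle0. May be absent (None).
- cap3 (a point): centre of the outer end face of the cap of bottle3, 31 mm from its origin
- bottle4: another bottle, the same as bottle0. May be absent (None).
- cap4 (a point): centre of the outer end face of the cap of bottle4, 31 mm from its origin
- bin: black sorting bin, fixed, 162 mm along its x, 258 mm along its y; floor 4 mm thick; walls and dividers 4 mm thick, tops 16 mm above the desk; 2 (x) by 3 (y) compartments of about 75 x 80 mm. Origin at the centre of its underside. The bottles start here lying flat, one to a compartment, roughly along the bin's y axis, caps to either side; one compartment holds the tin.
- tin: round aluminium tin, 40 mm across and 24 mm high, 60 g, not part of the job: it stands in one of the bin's compartments and stays there. Origin at the centre of its underside.
- cabinet: low grey metal cabinet, fixed, 150 mm deep (x), 336 mm wide (y), 75 mm high, top empty, with one wide drawer. Origin at the middle of the lower edge of its front; its x axis points into it, away from the robot. With the drawer at its stop the cabinet's front is 64 mm behind the tray's centre.
- drawer (a joint): how far the drawer is out, m: 0 fully closed, 0.110 at its stop. It slides out along the cabinet's -x, takes about 2 N, and stays where it is left.
- handle (a point): middle of the drawer's handle, a level round steel bar 10 mm thick and 100 mm long along the cabinet's y, 35 mm in front of the drawer's face, 41 mm above the desk; moves with the drawer.
- tray (a point): centre of the drawer's black tray, level with the recess floors, 13 mm above the desk; moves with the drawer, axes as the cabinet's. Five recesses, centred at y = -120, -60, 0, 60, 120 mm, each 38 mm wide (y), 78 mm long (x), 10 mm deep; lands, sides and back are 10 mm high. The front board, 46 to 56 mm before this point, rises to 68 mm above the desk.
- dishes: stack of pale translucent round dishes, 60 mm across, 30 mm high, loose; not part of the job. Origin at the centre of its underside.
- forceps: steel forceps, 120 mm long, 7 mm high, loose; not part of the job. Origin at the centre of its underside.
Mind the look-alikes: they are no part of the job. Leave any brown or yellow look-alike of the bottle2 alone.

How it is judged:
By the outcome, as a careful person would: the job done as asked, in the order asked, and still so for the second after the job is handed in, with the robot touching nothing.
Of bottle0, bottle1, bottle2, bottle3, bottle4 only 3 to 5 are there at a start; the rules pass over those that are not, and their reading is None.
At some moment in a run one of bottle0, bottle1, bottle2, bottle3, bottle4 may be knocked a few centimetres aside while the robot is not near it.
Once in a run the grip may slacken for a moment while it holds something.
It also fails if it takes over 210 s, if anything falls off the work surface, if the arm or the gripper's body presses on something with over 40 N, if the wrist force passes 120 N, or if a joint passes its speed limit or range.

## Working session

There is one attempt and no reset: what is moved stays moved. The work goes in short steps, Python scripts to look and compute and a tool call to move; the robot and the scene stay as the last step left them, time stands still between calls to the robot, and variables do not carry over. Pictures are saved under pics/ and viewed, at most 14 in all, crops included, and the job is handed in when it is done.

Besides the shell and the picture viewer there is one more tool, called after "Request:" in YAML: its name, and indented under it one key for each argument. send_rows: Moves the arm, as the interface text tells. Its arguments: {"type":"object","properties":{"xyz":{"type":"array"},"rotation":{"type":"array"},"jaw":{"type":"array"},"newtons":{"type":"number"}},"required":["xyz","rotation","jaw"]}

```bash
mkdir -p pics; ls; python3 - <<'E'
from cell import env
import cv2,json
o=env.get_obs(); print({k:(o[k]) for k in o})
for n in("scene","top"):
    c=env.read_camera(n); cv2.imwrite(f"pics/{n}0.png",c["image"]); print(n,c["fx"],c["fy"],c["cx"],c["cy"],c["distortion"],c["R"],c["t"])
E
```

```text
pics
{'time_s': 0.0, 'qpos': array([-75.51099753,  18.43970331,  -4.01680398,  83.17498843,
         1.29429148,  78.54025889,  -3.26090098]), 'joint_velocities': array([ 0.015584  ,  0.02191031,  0.0108494 ,  0.04133385,  0.21865382,
        0.18338877, -0.0110143 ]), 'effort': array([ 2.31127542e-04, -4.91293716e+01, -4.03679274e-01, -3.12529492e+01,
       -6.37595449e-02,  4.39919543e-02,  1.93324217e-04]), 'tool_pos': array([0.15370599, 0.63135531, 0.40365329]), 'tool_rot': array([-1.79890259e+02,  4.63494195e-03,  1.66320919e+02]), 'force': array([-0.36236598,  0.0553587 , -0.06720407]), 'wrist_torque': array([-0.01876168, -0.00489962,  0.01582001]), 'grasp_force': 0.0, 'grip_width': 0.0873581850221217}
scene 422.9849935225833 422.9849935225833 262.71162765005397 197.2114492660628 [-0.14844072  0.          0.          0.          0.        ] [[-0.30273207  0.9529817   0.01338579]
 [ 0.56607455  0.19108761 -0.80190094]
 [-0.76675478 -0.23518378 -0.59730704]] [ 0.08734172 -0.28622153  1.835084  ]
top 364.7504280707112 364.7504280707112 257.09761064711734 193.8388171462567 [0.02706498 0.         0.         0.         0.        ] [[-0.00628138 -0.99997902  0.00158099]
 [-0.98101553  0.00585579 -0.19384077]
 [ 0.19382744 -0.00276857 -0.98103173]] [0.07206003 0.56278939 1.1748838 ]
```

View pics/scene0.png

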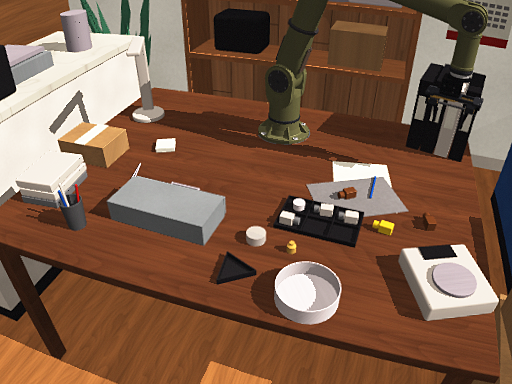

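View pics/top0.png

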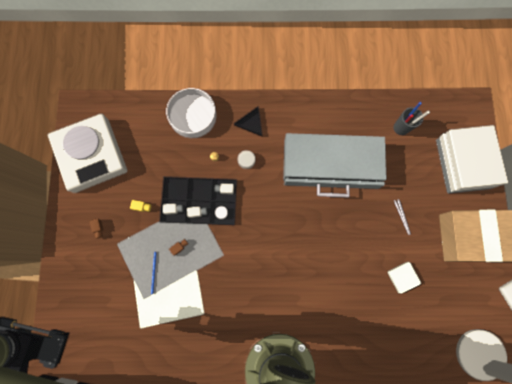

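The top view shows three white bottles in the bin at about (227,188), (172,209) and (195,212), and the tin at (221,213). The handle is at (333,195). The look-alikes are yellow at (140,206) and brown at (180,247) and (96,228), all outside the bin. The scene view agrees, with white bottles at (288,219), (326,210) and (350,217) and the tin at (299,204). I'll confirm in an enlarged crop.

```bash
cat > h.py <<'E'
import numpy as np, cv2
from cell import env
def rays(c,px):
    K=np.array([[c["fx"],0,c["cx"]],[0,c["fy"],c["cy"]],[0,0,1]])
    u=cv2.undistortPoints(np.array(px,float).reshape(-1,1,2),K,np.array(c["distortion"])).reshape(-1,2)
    R=np.array(c["R"]);t=np.array(c["t"])
    d=np.c_[u,np.ones(len(u))]@R
    return -R.T@t,d
def plane(c,px,z):
    o,d=rays(c,px); return o+d*((z-o[2])/d[:,2])[:,None]
def tri(c1,p1,c2,p2):
    o1,d1=rays(c1,[p1]);o2,d2=rays(c2,[p2])
    s=np.linalg.lstsq(np.c_[d1[0],-d2[0]],o2-o1,rcond=None)[0]
    a=o1+s[0]*d1[0];b=o2+s[1]*d2[0]
    return (a+b)/2,np.linalg.norm(a-b)
def proj(c,X):
    K=np.array([[c["fx"],0,c["cx"]],[0,c["fy"],c["cy"]],[0,0,1]])
    return cv2.projectPoints(np.array(X,float).reshape(-1,1,3),cv2.Rodrigues(np.array(c["R"]))[0],np.array(c["t"]),K,np.array(c["distortion"]))[0].reshape(-1,2)
def crop(im,x0,y0,x1,y1,k): return cv2.resize(im[y0:y1,x0:x1],None,fx=k,fy=k,interpolation=cv2.INTER_CUBIC)
E
python3 - <<'E'
from h import *
t=cv2.imread("pics/top0.png");s=cv2.imread("pics/scene0.png")
a=crop(t,155,170,245,230,6)[:360,:540]; b=crop(s,270,190,370,245,5)
o=np.zeros((360+275,540,3),np.uint8);o[:360]=a;o[360:,:500]=b
cv2.imwrite("pics/c1.png",o[:600]); cv2.imwrite("pics/c2.png",crop(t,275,125,395,205,6))
E
```

```text
(no output)
```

View pics/c1.png

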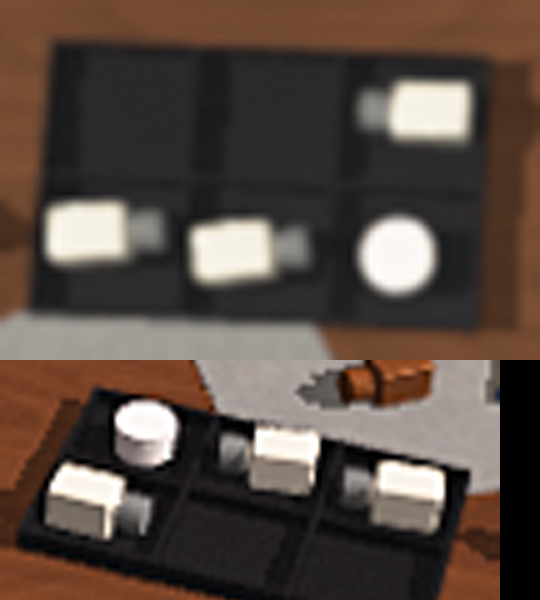

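View pics/c2.png

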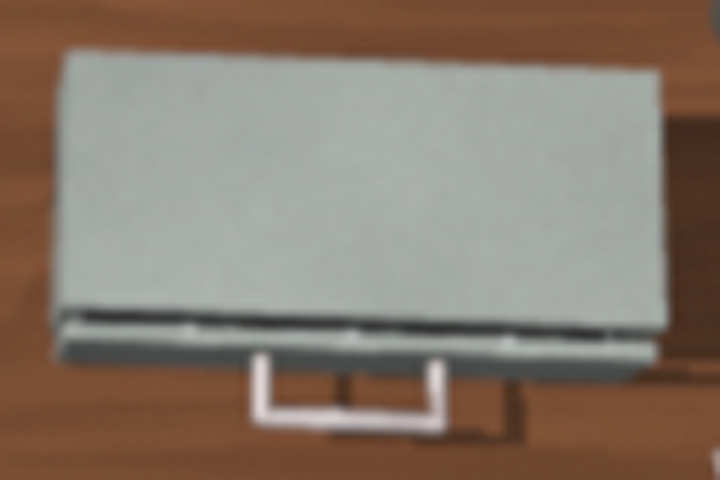

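The crop confirms exactly three white square bottles with grey caps. A is at (172,209) and B at (195,212), both with the cap to image right. C is at (227,188) with the cap to the left. The round tin is at (221,213). The yellow and brown items lie outside the bin and don't fit. The handle bar runs from (318,195) to (349,196).

```bash
cat >> h.py <<'E'
def blobs(m,amin):
    n,l,st,ce=cv2.connectedComponentsWithStats(m.astype(np.uint8))
    return [(ce[i],st[i],l==i) for i in range(1,n) if st[i][4]>=amin]
def bottles(c,thr=185,box=(155,170,245,230)):
    im=c["image"].astype(int);m=np.zeros(im.shape[:2],bool);x0,y0,x1,y1=box
    m[y0:y1,x0:x1]=(im.min(2)>thr)[y0:y1,x0:x1]
    out=[]
    for ce,st,b in blobs(m,30):
        r=cv2.minAreaRect(np.argwhere(b)[:,::-1].astype(np.float32)); out.append((ce,st[4],r))
    return out
E
python3 - <<'E'
from h import *
np.set_printoptions(precision=4,suppress=True)
T=env.read_camera("top");S=env.read_camera("scene")
for ce,a,r in bottles(T): 
    P=plane(T,cv2.boxPoints(r),.034); print("T",ce,a,r[1],r[2],plane(T,[ce],.034)[0]); print(P[:,:2].tolist())
print("cams",rays(T,[[0,0]])[0],rays(S,[[0,0]])[0])
for thr in(170,200,215):
  for ce,a,r in bottles(S,thr,(270,190,370,245)): print("S",thr,ce,a,plane(S,[ce],.034)[0])
tb=[b[0] for b in bottles(T)]; sb=[b[0] for b in bottles(S,200,(270,190,370,245))]
for p in tb:
  print(min([(tri(T,p,S,q)[1],*tri(T,p,S,q)[0]) for q in sb]))
im=T["image"].astype(int)
m=np.zeros(im.shape[:2],bool); m[180:202,310:356]=(im.min(2)>190)[180:202,310:356]
for ce,st,b in blobs(m,10):
    print("handle",ce,st)
    p=np.argwhere(b)[:,::-1];low=p[p[:,1]>=190]
    cols=[(x,np.average(np.arange(190,202),weights=np.clip(im[190:202,x].min(1)-110,1e-6,None))) for x in range(323,345)]
    P=plane(T,cols,.041);f=np.polyfit(P[:,1],P[:,0],1);print(f,np.degrees(np.arctan(f[0])),"ends",plane(T,[[st[0]-.5,195],[st[0]+st[2]-.5,195]],.041))
# cabinet top mask
m=(abs(im[:,:,0]-im[:,:,2])<25)&(im.min(2)>110)&(im.max(2)<200); k=np.zeros_like(m);k[125:188,280:392]=m[125:188,280:392]
k=cv2.morphologyEx(k.astype(np.uint8),cv2.MORPH_OPEN,np.ones((5,5)))
for ce,st,b in blobs(k,500):
    r=cv2.minAreaRect(np.argwhere(b)[:,::-1].astype(np.float32));print(st,r,plane(T,cv2.boxPoints(r),.075))
E
```

```text
T [226.117  187.5426] 94 (7.0, 12.0) 90.0 [0.5901 0.175  0.034 ]
[[0.602707980881402, 0.19622130623327477], [0.6024682719265915, 0.1548712882452976], [0.5778258858486756, 0.1546990586900048], [0.5780697391689154, 0.19589288818087752]]
T [168.5957 207.9681] 94 (8.0, 11.0) 90.0 [0.5202 0.3696 0.034 ]
[[0.5340241411819794, 0.38910032089999386], [0.5337858707377903, 0.3517784566531474], [0.5062792166956762, 0.350726071244015], [0.5065284795116232, 0.38788692371218125]]
T [193.1458 211.1042] 96 (8.040761947631836, 11.7669677734375) 78.69007110595703 [0.5089 0.286  0.034 ]
[[0.5187986463710385, 0.3083276772956586], [0.5264952841775945, 0.2693759192945444], [0.499387514477075, 0.2633514952058089], [0.491766592732513, 0.30214842500251243]]
T [220.8654 211.9615] 104 (10.0, 10.0) 90.0 [0.5054 0.192  0.034 ]
[[0.5225350965750116, 0.2087493005767465], [0.5223233537953738, 0.174725809151058], [0.48804741715437394, 0.17436712959437278], [0.48826446618058417, 0.20820630518443484]]
cams [0.3248 0.072  1.2616] [1.5955 0.403  0.8654]
S 170 [299.4176 203.1758] 91 [0.521  0.1982 0.034 ]
S 170 [327.1351 
[... 904 characters left out ...]
0.286279098176597), np.float64(0.03323593131703989))
(np.float64(0.00233649701499487), np.float64(0.5066488767447446), np.float64(0.19413014816162397), np.float64(0.02360053829051023))
handle [318.0909 189.9091] [318 185   2  10  11]
[0.0501 0.5719] 2.8704530318253147 ends [[ 0.5607 -0.1372  0.041 ]
 [ 0.5607 -0.144   0.041 ]]
handle [326. 194.] [321 194  11   1  11]
[0.0501 0.5719] 2.8704530318253147 ends [[ 0.5607 -0.1474  0.041 ]
 [ 0.5604 -0.1848  0.041 ]]
[ 284  134  102   46 4318] ((334.9774169921875, 156.1102752685547), (101.67102813720703, 42.93352127075195), 2.12109637260437) [[ 0.6207 -0.0197  0.075 ]
 [ 0.772  -0.0282  0.075 ]
 [ 0.7558 -0.3741  0.075 ]
 [ 0.6056 -0.3578  0.075 ]]
```

Request:
send_rows:
  xyz:
    - [0,0,0.01]
    - [0,0,0.01]
    - [0,0,0.01]
    - [0,0,0.01]
    - [0,0,0.01]
    - [0,0,0.01]
    - [0,0,0.01]
    - [0,0,0.01]
    - [0,0,0.01]
    - [0,0,0.01]
    - [-0.03,0.034,0]
    - [-0.03,0.034,0]
    - [-0.03,0.034,0]
    - [-0.03,0.034,0]
    - [-0.03,0.034,0]
    - [-0.03,0.034,0]
    - [-0.03,0.034,0]
    - [-0.03,0.034,0]
    - [-0.03,0.034,0]
  rotation:
    - [0,0,0.138]
    - [0,0,0.138]
    - [0,0,0.138]
    - [0,0,0.138]
    - [0,0,0.138]
    - [0,0,0.138]
    - [0,0,0.138]
    - [0,0,0.138]
    - [0,0,0.138]
    - [0,0,0.138]
    - [0,0,0]
    - [0,0,0]
    - [0,0,0]
    - [0,0,0]
    - [0,0,0]
    - [0,0,0]
    - [0,0,0]
    - [0,0,0]
    - [0,0,0]
  jaw: [0.3,0.3,0.3,0.3,0.3,0.3,0.3,0.3,0.3,0.3,0.3,0.3,0.3,0.3,0.3,0.3,0.3,0.3,0.3]
  newtons: 15

```text
time_s: 2.1
tool_pos: [0.4474, 0.3457, 0.3049]
tool_rot: [180.0, -0.0, 87.3]
force: [0.1, 1.0, 0.4]
grip_width: 0.0262
grasp_force: 0.0
```

Request:
send_rows:
  xyz:
    - [-0.044,0.012,0]
    - [-0.044,0.012,0]
    - [-0.044,0.012,0]
    - [-0.044,0.012,0]
    - [-0.044,0.012,0]
    - [-0.044,0.012,0]
    - [-0.044,0.012,0]
    - [-0.044,0.012,0]
    - [-0.044,0.012,0]
    - [-0.044,0.012,0]
    - [-0.044,0.012,0]
    - [-0.044,0.012,0]
    - [0,0,0]
    - [0,0,0]
    - [0,0,0]
    - [0,0,0]
  rotation:
    - [0,0,0]
    - [0,0,0]
    - [0,0,0]
    - [0,0,0]
    - [0,0,0]
    - [0,0,0]
    - [0,0,0]
    - [0,0,0]
    - [0,0,0]
    - [0,0,0]
    - [0,0,0]
    - [0,0,0]
    - [0,0,0]
    - [0,0,0]
    - [0,0,0]
    - [0,0,0]
  jaw: [0.3,0.3,0.3,0.3,0.3,0.3,0.3,0.3,0.3,0.3,0.3,0.3,0.3,0.3,0.3,0.3]

```text
time_s: 3.7
tool_pos: [0.5652, -0.1852, 0.3046]
tool_rot: [-180.0, -0.1, 87.4]
force: [0.4, 0.3, 0.1]
grip_width: 0.0261
grasp_force: 0.0
```

Request:
send_rows:
  xyz:
    - [0,0,0.02]
    - [0,0,0.02]
    - [0,0,0.02]
    - [0,0,0.015]
    - [0,0,0.006]
    - [0,0,0.006]
    - [0,0,0]
    - [0,0,0]
  rotation:
    - [0,0,0]
    - [0,0,0]
    - [0,0,0]
    - [0,0,0]
    - [0,0,0]
    - [0,0,0]
    - [0,0,0]
    - [0,0,0]
  jaw: [0.3,0.3,0.3,0.3,0.3,0.3,0.3,0.3]

```text
time_s: 4.5
tool_pos: [0.5653, -0.1872, 0.2184]
tool_rot: [179.9, 0.0, 87.3]
force: [0.4, -0.9, 0.9]
grip_width: 0.0259
grasp_force: 0.0
```

Request:
send_rows:
  xyz:
    - [0,0,0.005]
    - [0,0,0.005]
    - [0,0,0]
    - [0,0,0]
    - [0,0,0]
    - [0,0,0]
    - [0,0,0]
    - [0,0,0]
  rotation:
    - [0,0,0]
    - [0,0,0]
    - [0,0,0]
    - [0,0,0]
    - [0,0,0]
    - [0,0,0]
    - [0,0,0]
    - [0,0,0]
  jaw: [0.3,0.3,0.3,0.0,0.0,0.0,0.0,0.0]

```text
time_s: 5.3
tool_pos: [0.5648, -0.1871, 0.2078]
tool_rot: [-180.0, -0.0, 87.2]
force: [-2.2, -0.1, 1.1]
grip_width: 0.0092
grasp_force: 15.0
```

Request:
send_rows:
  xyz:
    - [0,-0.01,0]
    - [0,-0.01,0]
    - [0,-0.01,0]
    - [0,-0.01,0]
    - [0,-0.01,0]
    - [0,-0.01,0]
    - [0,-0.01,0]
    - [0,-0.01,0]
    - [0,-0.01,0]
    - [0,-0.01,0]
    - [0,-0.005,0]
    - [0,-0.003,0]
    - [0,0,0]
    - [0,0,0]
  rotation:
    - [0,0,0]
    - [0,0,0]
    - [0,0,0]
    - [0,0,0]
    - [0,0,0]
    - [0,0,0]
    - [0,0,0]
    - [0,0,0]
    - [0,0,0]
    - [0,0,0]
    - [0,0,0]
    - [0,0,0]
    - [0,0,0]
    - [0,0,0]
  jaw: [0,0,0,0,0,0,0,0,0,0,0,0,0,0]

```text
time_s: 6.7
tool_pos: [0.4591, -0.1819, 0.2079]
tool_rot: [179.6, 0.2, 87.3]
force: [11.9, -4.6, -15.0]
grip_width: 0.009
grasp_force: 15.0
```

Request:
send_rows:
  xyz:
    - [0,-0.002,0]
    - [0,-0.002,0]
    - [0,-0.001,0]
    - [0,-0.001,0]
    - [0,0,0]
    - [0,0,0]
  rotation:
    - [0,0,0]
    - [0,0,0]
    - [0,0,0]
    - [0,0,0]
    - [0,0,0]
    - [0,0,0]
  jaw: [0,0,0,0,0,0]

```text
time_s: 7.3
tool_pos: [0.4571, -0.1812, 0.2094]
tool_rot: [178.9, 0.3, 87.4]
force: [25.2, -3.7, -22.1]
grip_width: 0.0095
grasp_force: 15.0
```

Request:
send_rows:
  xyz:
    - [0,0.003,0]
    - [0,0.002,0]
    - [0,0,0]
    - [0,0,0]
    - [0,0,0]
    - [0,0,0]
    - [0,0,-0.01]
    - [0,0,-0.03]
    - [0,0,-0.03]
    - [0,0,-0.03]
    - [0.04,0,0]
    - [0.05,0,0]
    - [0.05,0,0]
    - [0.05,0,0]
    - [0.05,0,0]
    - [0.05,0,0]
    - [0,0,0]
    - [0,0,0]
  rotation:
    - [0,0,0]
    - [0,0,0]
    - [0,0,0]
    - [0,0,0]
    - [0,0,0]
    - [0,0,0]
    - [0,0,0]
    - [0,0,0]
    - [0,0,0]
    - [0,0,0]
    - [0,0,0]
    - [0,0,0]
    - [0,0,0]
    - [0,0,0]
    - [0,0,0]
    - [0,0,0]
    - [0,0,0]
    - [0,0,0]
  jaw: [0,0,0,0.3,0.3,0.3,0.3,0.3,0.3,0.3,0.6,0.6,0.6,0.6,0.6,0.6,0.6,0.6]

```text
time_s: 9.1
tool_pos: [0.4695, 0.1087, 0.3079]
tool_rot: [-180.0, 0.1, 87.4]
force: [-0.5, -1.7, -0.1]
grip_width: 0.052
grasp_force: 0.0
```

```bash
python3 - <<'E'
from h import *
o=env.get_obs();print(o["tool_pos"],o["tool_rot"],o["force"])
T=env.read_camera("top");S=env.read_camera("scene")
cv2.imwrite("pics/top1.png",T["image"]);cv2.imwrite("pics/scene1.png",S["image"])
a=crop(T["image"],275,125,395,235,5);b=crop(S["image"],90,160,250,250,4)
cv2.imwrite("pics/c3.png",a);cv2.imwrite("pics/c4.png",b)
E
```

```text
[0.46949692 0.10866544 0.30790271] [-1.79954929e+02  5.95794625e-02  8.74204041e+01] [-0.53202599 -1.7218296  -0.06404524]
```

View pics/c3.png

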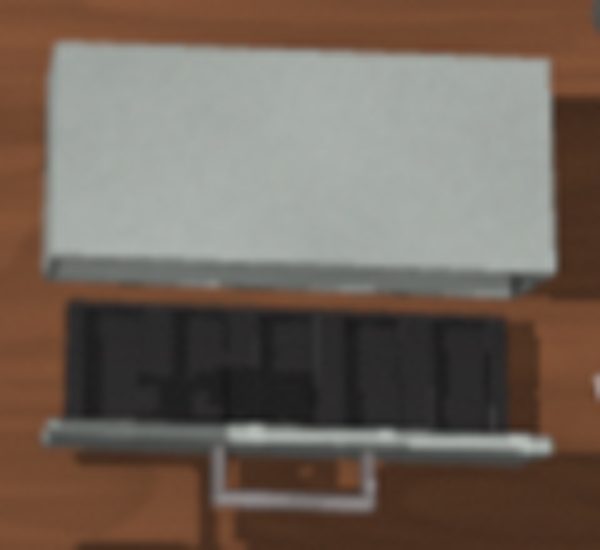

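The drawer is out. In the crop the black tray spans about (68–508, 305–435), and the handle bar is at (215–372, 500). I'll measure it with stretched contrast.

```bash
python3 - <<'E'
from h import *
np.set_printoptions(precision=4,suppress=True)
T=env.read_camera("top");im=T["image"].astype(int)
g=im.sum(2)/3
# tray dark mask
m=np.zeros(g.shape,bool);m[183:216,284:384]=(im.max(2)<62)[183:216,284:384]
m=cv2.morphologyEx(m.astype(np.uint8),cv2.MORPH_OPEN,np.ones((3,3)))
for ce,st,b in blobs(m,300):
    print(ce,st)
    for r in (190,195,200,205):
        x=np.where(b[r])[0];
        def edge(x0,x1):
            s=im[r,x0:x1,2];return x0+np.interp
        print(r,x[0],x[-1],im[r,x[0]-3:x[0]+3,2],im[r,x[-1]-2:x[-1]+4,2],plane(T,[[x[0]-.5,r],[x[-1]+.5,r]],.023)[:,:2].tolist())
c=im[184:214,284:382].max(2)
v=cv2.GaussianBlur(g[188:206,284:382].astype(np.float32),(1,1),0)
print(np.round(g[188:192,284:382].mean(0),0).astype(int).tolist())
print(np.round(g[194:197,284:382].mean(0),0).astype(int).tolist())
e=np.clip((g[180:230,280:386]-15)*4,0,255).astype(np.uint8)
cv2.imwrite("pics/c5.png",cv2.resize(e,None,fx=7,fy=7,interpolation=cv2.INTER_CUBIC))
cols=[(x,np.average(np.arange(221,230),weights=np.clip(im[221:230,x].min(1)-90,1e-6,None))) for x in range(322,346)]
P=plane(T,cols,.041);f=np.polyfit(P[:,1],P[:,0],1);print("handle",f,P[12])
E
```

```text
[332.0035 198.086 ] [ 289  186   88   25 1988]
190 289 375 [123 107  73  48  42  39] [43 41 49 66 78 79] [[0.5824660959478402, -0.040476803675162765], [0.5806399571666545, -0.341291694051911]]
195 289 376 [115  98  65  45  43  40] [44 46 61 78 81 81] [[0.5648024053109308, -0.04007134510895076], [0.5630005185257244, -0.34350886092064303]]
200 289 376 [119  99  64  45  43  39] [43 47 60 73 76 75] [[0.5472342067534799, -0.039666977504031906], [0.5454772625450088, -0.34228598747239813]]
205 289 376 [117  98  62  44  45  40] [44 46 54 68 70 70] [[0.5297612593004162, -0.039263704376542405], [0.5280488089438891, -0.3410656172903517]]
[85, 86, 84, 74, 56, 45, 42, 39, 32, 31, 36, 41, 43, 42, 42, 42, 42, 41, 41, 42, 43, 43, 43, 43, 42, 38, 32, 31, 35, 41, 42, 42, 41, 41, 40, 38, 37, 42, 43, 43, 44, 43, 39, 32, 32, 34, 38, 39, 39, 39, 40, 40, 40, 45, 50, 45, 42, 43, 42, 38, 32, 31, 34, 38, 40, 40, 39, 37, 37, 38, 40, 45, 44, 43, 43, 43, 44, 40, 36, 36, 39, 40, 41, 41, 42, 42, 41, 42, 46, 47, 47, 49, 55, 61, 62, 62, 62, 66]
[81, 81, 80, 70, 53, 44, 43, 38, 32, 31, 32, 37, 43, 44, 44, 44, 44, 44, 43, 43, 43, 43, 43, 43, 43, 38, 32, 32, 36, 42, 43, 43, 43, 44, 43, 41, 40, 42, 43, 43, 44, 47, 44, 35, 31, 35, 40, 43, 43, 43, 43, 43, 42, 45, 50, 45, 43, 43, 43, 39, 33, 32, 36, 42, 43, 43, 43, 43, 43, 42, 41, 43, 43, 43, 42, 43, 42, 38, 32, 32, 37, 42, 42, 42, 42, 42, 42, 40, 38, 42, 43, 42, 47, 54, 56, 56, 56, 55]
handle [0.0518 0.4687] [ 0.4593 -0.1885  0.041 ]
```

View pics/c5.png

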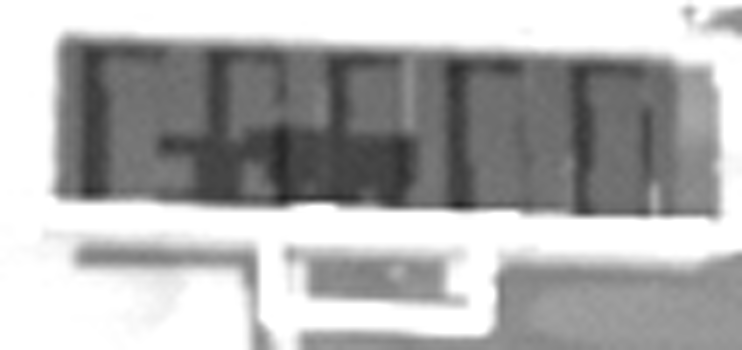

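The stretched crop shows five recesses with left walls at columns 291, 309, 327, 343 and 361 (60 mm pitch). That puts the tray centre at about (0.550, -0.189) with a cabinet yaw of -2.9°. The handle-to-front distance of about 154 mm and the 25 N pull force say the drawer is at its stop. Next I'll refine the bottle poses.

```bash
cat >> h.py <<'E'
def body(c,box=(155,170,245,230),thr=150,z=.034,k=8):
    x0,y0,x1,y1=box
    u=cv2.resize(c["image"][y0:y1,x0:x1],None,fx=k,fy=k,interpolation=cv2.INTER_CUBIC)
    cs,_=cv2.findContours((u.min(2)>thr).astype(np.uint8),cv2.RETR_EXTERNAL,cv2.CHAIN_APPROX_NONE)
    gm=u.max(2)
    for q in cs:
        if cv2.contourArea(q)<40*k*k: continue
        P=plane(c,(q.reshape(-1,2)+.5)/k-.5+[x0,y0],z)[:,:2]
        r=cv2.minAreaRect((P*1000).astype(np.float32)); (w,h)=r[1]; a=r[2] if w>h else r[2]+90
        ctr=np.array(r[0])/1000; e=np.array([np.cos(np.radians(a)),np.sin(np.radians(a))])
        g=[]
        for s in(1,-1):
            p=proj(c,[[*(ctr+s*.032*e),.019]])[0]; X,Y=((p-[x0,y0]+.5)*k-.5).astype(int)
            g.append(gm[np.clip(Y,0,gm.shape[0]-1),np.clip(X,0,gm.shape[1]-1)])
        if g[1]>g[0]: a+=180
        print("ctr",ctr.round(4),"LW",np.round(r[1],1),"axis(cap)",round((a+180)%360-180,1),"capgrey",g)
E
python3 - <<'E'
from h import *
T=env.read_camera("top");S=env.read_camera("scene");body(T)
print([ (b[0].round(1),plane(S,[b[0]],.034)[0].round(4)) for b in bottles(S,200,(260,180,380,250))])
E
```

```text
ctr [0.4575 0.351 ] LW [126.4  20.6] axis(cap) -90.4 capgrey [np.uint8(162), np.uint8(163)]
ctr [0.5028 0.294 ] LW [43.7 31.2] axis(cap) -93.9 capgrey [np.uint8(31), np.uint8(143)]
ctr [0.5019 0.2013] LW [40.5 22.3] axis(cap) -159.5 capgrey [np.uint8(39), np.uint8(46)]
ctr [0.5195 0.3681] LW [44.4 31.8] axis(cap) -90.4 capgrey [np.uint8(31), np.uint8(138)]
[(array([299.4, 202.9]), array([0.5195, 0.1977, 0.034 ])), (array([330.3, 206.4]), array([0.5056, 0.2969, 0.034 ])), (array([287.2, 214.9]), array([0.5921, 0.1761, 0.034 ])), (array([352. , 213.7]), array([0.5213, 0.3697, 0.034 ])), (array([261.9, 232.5]), array([0.6956, 0.1264, 0.034 ]))]
```

Request:
send_rows:
  xyz:
    - [0,0,0]
    - [0.0434,0.0081,0]
    - [0.0434,0.0081,0]
    - [0.0434,0.0081,0]
    - [0.0434,0.0081,0]
    - [0.0434,0.0081,0]
    - [0.0434,0.0081,0]
    - [0,0,0.03]
    - [0,0,0.03]
    - [0,0,0.02]
    - [0,0,0]
    - [0,0,0]
    - [0,0,0]
  rotation:
    - [0,0,-0.038]
    - [0,0,0]
    - [0,0,0]
    - [0,0,0]
    - [0,0,0]
    - [0,0,0]
    - [0,0,0]
    - [0,0,0]
    - [0,0,0]
    - [0,0,0]
    - [0,0,0]
    - [0,0,0]
    - [0,0,0]
  jaw: [0.53,0.53,0.53,0.53,0.53,0.53,0.53,0.53,0.53,0.53,0.53,0.53,0.53]
  newtons: 20

```text
time_s: 10.65
tool_pos: [0.5222, 0.3676, 0.2296]
tool_rot: [179.9, -0.1, 89.4]
force: [-0.4, -0.3, -0.1]
grip_width: 0.0463
grasp_force: 0.0
```

```bash
python3 - <<'E'
from h import *
S=env.read_camera("scene");T=env.read_camera("top")
print([ (b[0].round(1),b[1],plane(S,[b[0]],.034)[0].round(4)) for b in bottles(S,200,(260,180,380,250))])
body(T)
E
```

```text
[(array([330.6, 206.8]), np.int32(61), array([0.5077, 0.2982, 0.034 ])), (array([261.9, 232.5]), np.int32(48), array([0.6956, 0.1264, 0.034 ]))]
ctr [0.4575 0.2963] LW [124.3  21.5] axis(cap) 89.6 capgrey [np.uint8(194), np.uint8(193)]
ctr [0.504  0.2925] LW [47.6 30.5] axis(cap) -93.6 capgrey [np.uint8(38), np.uint8(144)]
ctr [0.5048 0.1926] LW [39.  38.2] axis(cap) -179.4 capgrey [np.uint8(36), np.uint8(41)]
ctr [0.5188 0.3477] LW [33.7 27.6] axis(cap) -116.3 capgrey [np.uint8(154), np.uint8(171)]
ctr [0.5885 0.1747] LW [45.5 33. ] axis(cap) 89.7 capgrey [np.uint8(114), np.uint8(56)]
```

Position is good, so I'll descend 29 mm, grip and lift a little.

Request:
send_rows:
  xyz:
    - [0,-0.001,0.012]
    - [0,0,0.01]
    - [0,0,0.007]
    - [0,0,0]
    - [0,0,0]
    - [0,0,0]
    - [0,0,0]
    - [0,0,0]
    - [0,0,0]
    - [0,0,-0.015]
    - [0,0,-0.015]
    - [0,0,0]
    - [0,0,0]
  rotation:
    - [0,0,0]
    - [0,0,0]
    - [0,0,0]
    - [0,0,0]
    - [0,0,0]
    - [0,0,0]
    - [0,0,0]
    - [0,0,0]
    - [0,0,0]
    - [0,0,0]
    - [0,0,0]
    - [0,0,0]
    - [0,0,0]
  jaw: [0.53,0.53,0.53,0.53,0.2,0.2,0.2,0.2,0.2,0.2,0.2,0.2,0.2]
  newtons: 20

```text
time_s: 12.05
tool_pos: [0.5205, 0.3679, 0.23]
tool_rot: [179.9, -0.1, 89.4]
force: [-0.6, -0.8, -0.8]
grip_width: 0.03
grasp_force: 19.5
```

Request:
send_rows:
  xyz:
    - [0,0,-0.015]
    - [0,0,0]
    - [0,0,0]
    - [0,0,0]
    - [0,0,0]
    - [0,0,0]
    - [0,0,0]
    - [0,0,0]
    - [0,0,0]
    - [0,0,0]
    - [0,0,0]
    - [0.0075,0.0483,0]
    - [0.0075,0.0483,0]
    - [0.0075,0.0483,0]
    - [0.0075,0.0483,0]
    - [0.0075,0.0483,0]
    - [0.0075,0.0483,0]
  rotation:
    - [0,0,0.1465]
    - [0,0,0.1465]
    - [0,0,0.1465]
    - [0,0,0.1465]
    - [0,0,0.1465]
    - [0,0,0.1465]
    - [0,0,0.1465]
    - [0,0,0.1465]
    - [0,0,0.1465]
    - [0,0,0.1465]
    - [0,0,0.1465]
    - [0,0,0]
    - [0,0,0]
    - [0,0,0]
    - [0,0,0]
    - [0,0,0]
    - [0,0,0]
  jaw: [0.2,0.2,0.2,0.2,0.2,0.2,0.2,0.2,0.2,0.2,0.2,0.2,0.2,0.2,0.2,0.2,0.2]

```text
time_s: 13.75
tool_pos: [0.55, 0.0742, 0.2436]
tool_rot: [-180.0, 0.0, -2.9]
force: [1.6, -0.4, 0.2]
grip_width: 0.0301
grasp_force: 19.5
```

Request:
send_rows:
  xyz:
    - [0.0075,0.0483,0]
    - [0.0075,0.0483,0]
    - [0.0075,0.0483,0]
    - [0,0,0]
    - [0,0,0]
    - [0,0,0]
  rotation:
    - [0,0,0]
    - [0,0,0]
    - [0,0,0]
    - [0,0,0]
    - [0,0,0]
    - [0,0,0]
  jaw: [0.2,0.2,0.2,0.2,0.2,0.2]

```text
time_s: 14.35
tool_pos: [0.5655, -0.0685, 0.2433]
tool_rot: [-179.9, 0.1, -2.8]
force: [0.2, 0.6, -1.2]
grip_width: 0.0304
grasp_force: 19.5
```

```bash
python3 - <<'E'
from h import *
T=env.read_camera("top");S=env.read_camera("scene")
o=np.zeros((560,700,3),np.uint8)
o[:320]=crop(T["image"],250,150,390,214,5);o[320:560]=crop(S["image"],150,140,325,200,4)
cv2.imwrite("pics/c6.png",o)
E
```

```text
(no output)
```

View pics/c6.png

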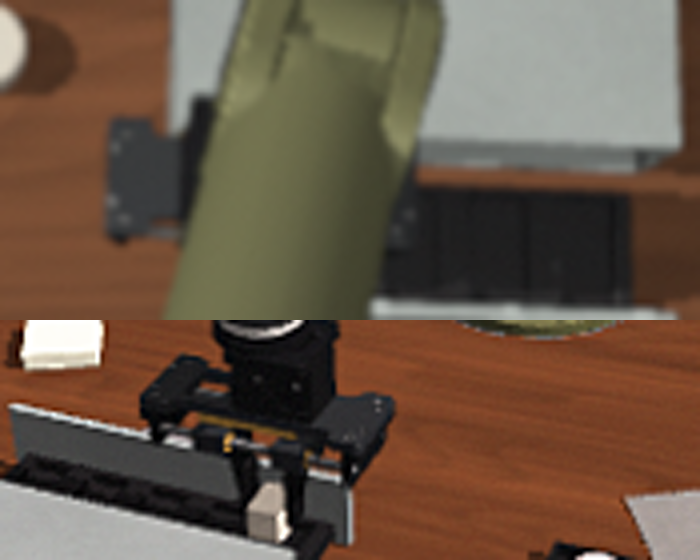

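The crop shows the bottle held upright over the end recess, at crop position (268,510) in the lower half, clear of the front board. I'll lower it.

Request:
send_rows:
  xyz:
    - [0,0.001,0.01]
    - [0,0,0.01]
    - [0,0,0.006]
    - [0,0,0.004]
    - [0,0,0.002]
    - [0,0,0]
    - [0,0,0]
  rotation:
    - [0,0,0]
    - [0,0,0]
    - [0,0,0]
    - [0,0,0]
    - [0,0,0]
    - [0,0,0]
    - [0,0,0]
  jaw: [0.2,0.2,0.2,0.2,0.2,0.2,0.2]

```text
time_s: 15.15
tool_pos: [0.5657, -0.071, 0.212]
tool_rot: [-180.0, -0.0, -2.9]
force: [-0.0, -0.0, -0.4]
grip_width: 0.0301
grasp_force: 19.5
```

Request:
send_rows:
  xyz:
    - [0,0,0.001]
    - [0,0,0.001]
    - [0,0,0]
    - [0,0,0]
  rotation:
    - [0,0,0]
    - [0,0,0]
    - [0,0,0]
    - [0,0,0]
  jaw: [0.2,0.2,0.2,0.2]

```text
time_s: 15.55
tool_pos: [0.5656, -0.0708, 0.2098]
tool_rot: [-180.0, -0.0, -2.9]
force: [-0.4, -0.1, -0.8]
grip_width: 0.0304
grasp_force: 19.5
```

Request:
send_rows:
  xyz:
    - [0,0,0.001]
    - [0,0,0]
    - [0,0,0]
    - [0,0,0]
    - [0,0,0]
    - [0,0,0]
    - [0,0,-0.01]
    - [0,0,-0.03]
    - [0,0,-0.04]
    - [0,0,-0.02]
  rotation:
    - [0,0,0]
    - [0,0,0]
    - [0,0,0]
    - [0,0,0]
    - [0,0,0]
    - [0,0,0]
    - [0,0,0]
    - [0,0,0]
    - [0,0,0]
    - [0,0,0]
  jaw: [0.2,0.2,0.48,0.48,0.48,0.48,0.48,0.48,0.48,0.48]

```text
time_s: 16.55
tool_pos: [0.5664, -0.0716, 0.3126]
tool_rot: [-180.0, -0.3, -2.9]
force: [1.0, 0.2, -0.6]
grip_width: 0.0417
grasp_force: 0.0
```

Request:
send_rows:
  xyz:
    - [-0.01,-0.0452,0]
    - [-0.01,-0.0452,0]
    - [-0.01,-0.0452,0]
    - [-0.01,-0.0452,0]
    - [-0.01,-0.0452,0]
    - [-0.01,-0.0452,0]
    - [-0.01,-0.0452,0]
    - [-0.01,-0.0452,0]
    - [0,0,0]
    - [0,0,0]
    - [0,0,0]
    - [0,0,0]
    - [0,0,0]
    - [0,0,0]
    - [0,0,0]
    - [0,0,0]
    - [0,0,0]
    - [0,0,0]
    - [0,0,0]
  rotation:
    - [0,0,0]
    - [0,0,0]
    - [0,0,0]
    - [0,0,0]
    - [0,0,0]
    - [0,0,0]
    - [0,0,0]
    - [0,0,0]
    - [0,0,-0.1414]
    - [0,0,-0.1414]
    - [0,0,-0.1414]
    - [0,0,-0.1414]
    - [0,0,-0.1414]
    - [0,0,-0.1414]
    - [0,0,-0.1414]
    - [0,0,-0.1414]
    - [0,0,-0.1414]
    - [0,0,-0.1414]
    - [0,0,-0.1414]
  jaw: [0.53,0.53,0.53,0.53,0.53,0.53,0.53,0.53,0.53,0.53,0.53,0.53,0.53,0.53,0.53,0.53,0.53,0.53,0.53]

```text
time_s: 18.45
tool_pos: [0.5041, 0.2941, 0.3097]
tool_rot: [180.0, -0.0, 86.5]
force: [-0.7, 0.0, 0.0]
grip_width: 0.0463
grasp_force: 0.0
```

```bash
python3 - <<'E'
from h import *
o=env.get_obs();print(o["tool_pos"],o["tool_rot"])
S=env.read_camera("scene");T=env.read_camera("top")
print([ (b[0].round(1),b[1],plane(S,[b[0]],.034)[0].round(4)) for b in bottles(S,200,(260,180,380,250))])
body(T); print("tray");body(T,(284,180,384,214),150,.043)
o=np.zeros((540,700,3),np.uint8)
o[:300,:600]=crop(T["image"],280,165,380,215,6);o[300:540,:700]=crop(S["image"],215,185,390,245,4)
cv2.imwrite("pics/c7.png",o)
E
```

```text
[0.50414194 0.29412625 0.30965007] [ 1.79950431e+02 -1.77566786e-02  8.65229005e+01]
[(array([299.4, 202.9]), np.int32(81), array([0.5197, 0.1978, 0.034 ])), (array([330.4, 206.5]), np.int32(75), array([0.5065, 0.2974, 0.034 ])), (array([287.2, 214.9]), np.int32(72), array([0.5919, 0.1763, 0.034 ])), (array([261.9, 232.5]), np.int32(48), array([0.6956, 0.1264, 0.034 ]))]
ctr [0.4539 0.257 ] LW [45.  14.7] axis(cap) -90.4 capgrey [np.uint8(62), np.uint8(120)]
ctr [0.5018 0.284 ] LW [24.  31.6] axis(cap) 179.7 capgrey [np.uint8(77), np.uint8(45)]
ctr [0.5049 0.1926] LW [41.6 40.7] axis(cap) -179.4 capgrey [np.uint8(41), np.uint8(47)]
ctr [0.589  0.1761] LW [46.4 31.2] axis(cap) 89.7 capgrey [np.uint8(143), np.uint8(37)]
tray
ctr [ 0.5566 -0.0688] LW [56.7 32.4] axis(cap) 0.5 capgrey [np.uint8(202), np.uint8(68)]
```

View pics/c7.png

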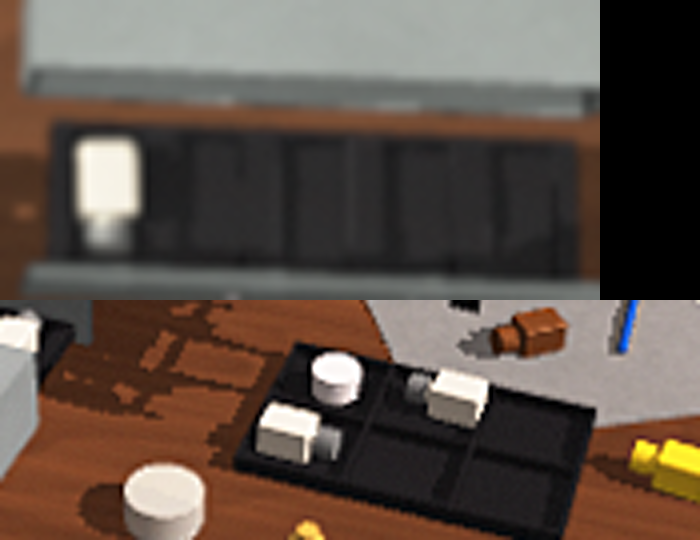

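The crop shows bottle A lying in the left-end recess, body at crop (108,175) with the grey cap at (106,232) towards the handle. B and C are still in the bin, at (455,395) and (290,432) in the scene half. B is next.

Request:
send_rows:
  xyz:
    - [0,0,0.03]
    - [0,0,0.03]
    - [0,0,0.02]
    - [0,0,0.012]
    - [0,0,0.01]
    - [0,0,0.0075]
    - [0,0,0]
    - [0,0,0]
    - [0,0,0]
    - [0,0,0]
    - [0,0,0]
    - [0,0,0]
    - [0,0,-0.01]
    - [0,0,-0.02]
    - [0,0,-0.015]
    - [0,0,0]
  rotation:
    - [0,0,0]
    - [0,0,0]
    - [0,0,0]
    - [0,0,0]
    - [0,0,0]
    - [0,0,0]
    - [0,0,0]
    - [0,0,0]
    - [0,0,0]
    - [0,0,0]
    - [0,0,0]
    - [0,0,0]
    - [0,0,0]
    - [0,0,0]
    - [0,0,0]
    - [0,0,0]
  jaw: [0.53,0.53,0.53,0.53,0.53,0.53,0.53,0.2,0.2,0.2,0.2,0.2,0.2,0.2,0.2,0.2]

```text
time_s: 20.15
tool_pos: [0.505, 0.2948, 0.2471]
tool_rot: [179.8, -0.2, 86.2]
force: [0.0, -0.1, -0.3]
grip_width: 0.03
grasp_force: 19.9
```

Request:
send_rows:
  xyz:
    - [0,0,0]
    - [0,0,0]
    - [0,0,0]
    - [0,0,0]
    - [0,0,0]
    - [0,0,0]
    - [0,0,0]
    - [0,0,0]
    - [0,0,0]
    - [0,0,0]
    - [0,0,0]
    - [0,0,0]
    - [0,0,0]
  rotation:
    - [0,0,0.1418]
    - [0,0,0.1418]
    - [0,0,0.1418]
    - [0,0,0.1418]
    - [0,0,0.1418]
    - [0,0,0.1418]
    - [0,0,0.1418]
    - [0,0,0.1418]
    - [0,0,0.1418]
    - [0,0,0.1418]
    - [0,0,0.1418]
    - [0,0,0]
    - [0,0,0]
  jaw: [0.2,0.2,0.2,0.2,0.2,0.2,0.2,0.2,0.2,0.2,0.2,0.2,0.2]

```text
time_s: 21.45
tool_pos: [0.5037, 0.2944, 0.2439]
tool_rot: [180.0, 0.0, -2.9]
force: [-0.1, 0.8, -0.7]
grip_width: 0.03
grasp_force: 19.9
```

Request:
send_rows:
  xyz:
    - [0,0,-0.012]
    - [0.0081,0.048,0]
    - [0.0081,0.048,0]
    - [0.0081,0.048,0]
    - [0.0081,0.048,0]
    - [0.0081,0.048,0]
    - [0.0081,0.048,0]
    - [0.0081,0.048,0]
    - [0.0081,0.048,0]
    - [0.0081,0.048,0]
    - [0.0081,0.048,0]
    - [0,0,0]
    - [0,0,0]
    - [0,0,0]
  rotation:
    - [0,0,0]
    - [0,0,0]
    - [0,0,0]
    - [0,0,0]
    - [0,0,0]
    - [0,0,0]
    - [0,0,0]
    - [0,0,0]
    - [0,0,0]
    - [0,0,0]
    - [0,0,0]
    - [0,0,0]
    - [0,0,0]
    - [0,0,0]
  jaw: [0.2,0.2,0.2,0.2,0.2,0.2,0.2,0.2,0.2,0.2,0.2,0.2,0.2,0.2]

```text
time_s: 22.85
tool_pos: [0.5587, -0.1883, 0.2565]
tool_rot: [-179.9, -0.0, -3.0]
force: [-0.4, 0.1, -0.7]
grip_width: 0.03
grasp_force: 19.7
```

```bash
python3 - <<'E'
from h import *
S=env.read_camera("scene")
cv2.imwrite("pics/c8.png",crop(S["image"],90,110,290,240,4)[:520])
body(env.read_camera("top"))
E
```

```text
ctr [0.4577 0.3502] LW [128.  21.] axis(cap) -90.4 capgrey [np.uint8(162), np.uint8(164)]
ctr [0.5051 0.1925] LW [40.8 41.1] axis(cap) 179.6 capgrey [np.uint8(46), np.uint8(42)]
ctr [0.589  0.1761] LW [46.3 31.1] axis(cap) 88.4 capgrey [np.uint8(142), np.uint8(36)]
```

View pics/c8.png

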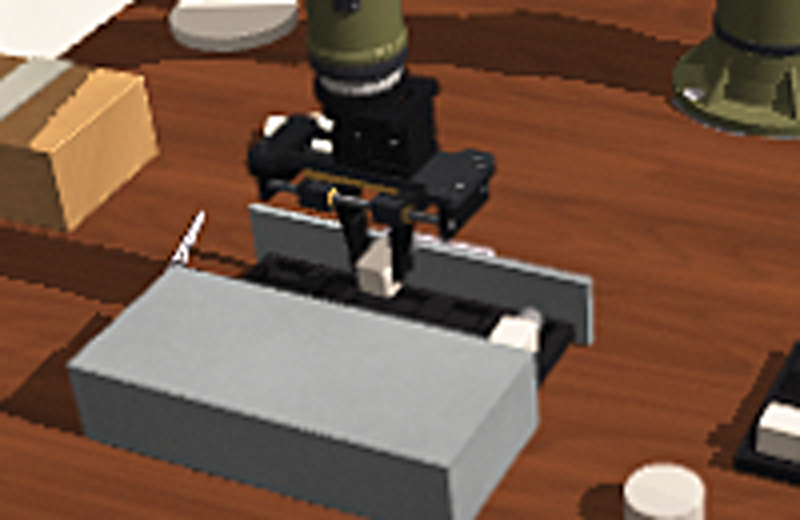

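B is held level over the middle recess, at crop (378,270), and A sits in the end recess at (515,335). Lowering.

Request:
send_rows:
  xyz:
    - [0.001,0.0005,0.015]
    - [0,0,0.012]
    - [0,0,0.008]
    - [0,0,0.006]
    - [0,0,0.003]
    - [0,0,0.002]
    - [0,0,0]
    - [0,0,0]
  rotation:
    - [0,0,0]
    - [0,0,0]
    - [0,0,0]
    - [0,0,0]
    - [0,0,0]
    - [0,0,0]
    - [0,0,0]
    - [0,0,0]
  jaw: [0.2,0.2,0.2,0.2,0.2,0.2,0.2,0.2]

```text
time_s: 23.75
tool_pos: [0.5596, -0.1901, 0.2107]
tool_rot: [-180.0, -0.1, -3.2]
force: [-1.5, 0.4, 2.2]
grip_width: 0.0297
grasp_force: 19.8
```

Request:
send_rows:
  xyz:
    - [0,0,0.001]
    - [0,0,0.001]
    - [0,0,0]
    - [0,0,0]
  rotation:
    - [0,0,0]
    - [0,0,0]
    - [0,0,0]
    - [0,0,0]
  jaw: [0.2,0.2,0.2,0.2]

```text
time_s: 24.15
tool_pos: [0.5603, -0.1905, 0.2101]
tool_rot: [180.0, -0.2, -3.2]
force: [-2.0, 0.9, 8.5]
grip_width: 0.0296
grasp_force: 20.0
```

Request:
send_rows:
  xyz:
    - [0,0,-0.0015]
    - [0,0,0]
    - [0,0,0]
    - [0,0,0]
    - [0,0,0]
    - [0,0,-0.01]
    - [0,0,-0.03]
    - [0,0,-0.04]
    - [0,0,-0.02]
    - [0,0,0]
  rotation:
    - [0,0,0]
    - [0,0,0]
    - [0,0,0]
    - [0,0,0]
    - [0,0,0]
    - [0,0,0]
    - [0,0,0]
    - [0,0,0]
    - [0,0,0]
    - [0,0,0]
  jaw: [0.2,0.48,0.48,0.48,0.48,0.48,0.48,0.48,0.48,0.48]

```text
time_s: 25.15
tool_pos: [0.5605, -0.1909, 0.3139]
tool_rot: [180.0, -0.4, -3.2]
force: [1.0, -0.3, -0.6]
grip_width: 0.0417
grasp_force: 0.0
```

Request:
send_rows:
  xyz:
    - [0.0012,-0.0459,0]
    - [0.0012,-0.0459,0]
    - [0.0012,-0.0459,0]
    - [0.0012,-0.0459,0]
    - [0.0012,-0.0459,0]
    - [0.0012,-0.0459,0]
    - [0.0012,-0.0459,0]
    - [0.0012,-0.0459,0]
    - [0,0,0]
    - [0,0,0]
    - [0,0,0]
    - [0,0,0]
    - [0,0,0]
    - [0,0,0]
    - [0,0,0]
    - [0,0,0]
    - [0,0,0]
    - [0,0,0]
    - [0,0,0]
  rotation:
    - [0,0,0]
    - [0,0,0]
    - [0,0,0]
    - [0,0,0]
    - [0,0,0]
    - [0,0,0]
    - [0,0,0]
    - [0,0,0]
    - [0,0,-0.1463]
    - [0,0,-0.1463]
    - [0,0,-0.1463]
    - [0,0,-0.1463]
    - [0,0,-0.1463]
    - [0,0,-0.1463]
    - [0,0,-0.1463]
    - [0,0,-0.1463]
    - [0,0,-0.1463]
    - [0,0,-0.1463]
    - [0,0,-0.1463]
  jaw: [0.53,0.53,0.53,0.53,0.53,0.53,0.53,0.53,0.53,0.53,0.53,0.53,0.53,0.53,0.53,0.53,0.53,0.53,0.53]

```text
time_s: 27.05
tool_pos: [0.5888, 0.176, 0.309]
tool_rot: [-179.9, 0.0, 89.4]
force: [-1.0, -0.1, 0.3]
grip_width: 0.0461
grasp_force: 0.0
```

```bash
python3 - <<'E'
from h import *
o=env.get_obs();print(o["tool_pos"],o["tool_rot"],o["qpos"])
S=env.read_camera("scene");T=env.read_camera("top")
print([ (b[0].round(1),b[1],plane(S,[b[0]],.034)[0].round(4)) for b in bottles(S,200,(260,180,380,250))])
body(T); print("tray");body(T,(284,180,384,214),150,.043)
E
```

```text
[0.5888486  0.1760063  0.30899492] [-1.79925697e+02  3.42748855e-02  8.93879997e+01] [-41.4786877   18.81254892  27.16363293  96.14890476  -9.167024
  67.3340093  -12.61362276]
[(array([299.4, 202.9]), np.int32(82), array([0.5195, 0.1976, 0.034 ])), (array([287.2, 214.9]), np.int32(72), array([0.5919, 0.1763, 0.034 ])), (array([261.9, 232.5]), np.int32(48), array([0.6956, 0.1264, 0.034 ]))]
ctr [0.4575 0.3504] LW [127.6  20.6] axis(cap) -90.4 capgrey [np.uint8(161), np.uint8(164)]
tray
ctr [ 0.5043 -0.2195] LW [261.8   9.4] axis(cap) 87.5 capgrey [np.uint8(148), np.uint8(146)]
```

Request:
send_rows:
  xyz:
    - [0,0,0.03]
    - [0,0,0.03]
    - [0,0,0.02]
    - [0,0,0.012]
    - [0,0,0.01]
    - [0,0,0.007]
    - [0,0,0]
    - [0,0,0]
    - [0,0,0]
    - [0,0,0]
    - [0,0,0]
    - [0,0,0]
    - [0,0,-0.01]
    - [0,0,-0.02]
    - [0,0,-0.02]
    - [0,0,0]
  rotation:
    - [0,0,0]
    - [0,0,0]
    - [0,0,0]
    - [0,0,0]
    - [0,0,0]
    - [0,0,0]
    - [0,0,0]
    - [0,0,0]
    - [0,0,0]
    - [0,0,0]
    - [0,0,0]
    - [0,0,0]
    - [0,0,0]
    - [0,0,0]
    - [0,0,0]
    - [0,0,0]
  jaw: [0.53,0.53,0.53,0.53,0.53,0.53,0.53,0.2,0.2,0.2,0.2,0.2,0.2,0.2,0.2,0.2]

```text
time_s: 28.75
tool_pos: [0.5904, 0.1763, 0.254]
tool_rot: [179.7, -0.1, 89.0]
force: [0.5, 0.7, -0.6]
grip_width: 0.0298
grasp_force: 19.8
```

Request:
send_rows:
  xyz:
    - [0,0,-0.01]
    - [0,0,0]
    - [0,0,0]
    - [0,0,0]
    - [0,0,0]
    - [0,0,0]
    - [0,0,0]
    - [0,0,0]
    - [0,0,0]
    - [0,0,0]
    - [0,0,0]
    - [0,0,0]
    - [0,0,0]
  rotation:
    - [0,0,-0.1395]
    - [0,0,-0.1395]
    - [0,0,-0.1395]
    - [0,0,-0.1395]
    - [0,0,-0.1395]
    - [0,0,-0.1395]
    - [0,0,-0.1395]
    - [0,0,-0.1395]
    - [0,0,-0.1395]
    - [0,0,-0.1395]
    - [0,0,-0.1395]
    - [0,0,0]
    - [0,0,0]
  jaw: [0.2,0.2,0.2,0.2,0.2,0.2,0.2,0.2,0.2,0.2,0.2,0.2,0.2]

```text
time_s: 30.05
tool_pos: [0.589, 0.176, 0.2603]
tool_rot: [-180.0, -0.0, 176.8]
force: [-0.1, -0.9, 0.0]
grip_width: 0.03
grasp_force: 19.8
```

Request:
send_rows:
  xyz:
    - [0.0008,-0.0487,0]
    - [0.0008,-0.0487,0]
    - [0.0008,-0.0487,0]
    - [0.0008,-0.0487,0]
    - [0.0008,-0.0487,0]
    - [0.0008,-0.0487,0]
    - [0.0008,-0.0487,0]
    - [0.0008,-0.0487,0]
    - [0.0008,-0.0487,0]
    - [0.0008,-0.0487,0]
    - [0,0,0]
    - [0,0,0]
    - [0,0,0]
  rotation:
    - [0,0,0]
    - [0,0,0]
    - [0,0,0]
    - [0,0,0]
    - [0,0,0]
    - [0,0,0]
    - [0,0,0]
    - [0,0,0]
    - [0,0,0]
    - [0,0,0]
    - [0,0,0]
    - [0,0,0]
    - [0,0,0]
  jaw: [0.2,0.2,0.2,0.2,0.2,0.2,0.2,0.2,0.2,0.2,0.2,0.2,0.2]

```text
time_s: 31.35
tool_pos: [0.5559, -0.3082, 0.2603]
tool_rot: [179.9, -0.0, 177.0]
force: [0.6, 0.7, -0.2]
grip_width: 0.03
grasp_force: 19.8
```

```bash
python3 - <<'E'
from h import *
S=env.read_camera("scene")
cv2.imwrite("pics/c9.png",crop(S["image"],90,110,290,240,4)[:520])
E
```

```text
(no output)
```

View pics/c9.png

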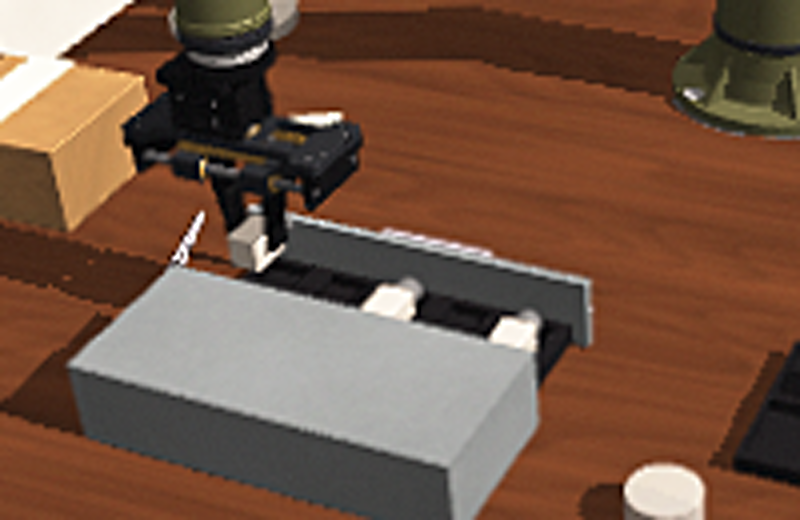

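C is held level over the far-end recess at crop (250,240), with B (390,300) and A (515,335) seated. Lowering C.

Request:
send_rows:
  xyz:
    - [0.0015,-0.001,0.015]
    - [0,0,0.012]
    - [0,0,0.01]
    - [0,0,0.006]
    - [0,0,0.003]
    - [0,0,0.002]
    - [0,0,0]
    - [0,0,0]
  rotation:
    - [0,0,0]
    - [0,0,0]
    - [0,0,0]
    - [0,0,0]
    - [0,0,0]
    - [0,0,0]
    - [0,0,0]
    - [0,0,0]
  jaw: [0.2,0.2,0.2,0.2,0.2,0.2,0.2,0.2]

```text
time_s: 32.2
tool_pos: [0.5541, -0.3108, 0.2131]
tool_rot: [-180.0, 0.0, 177.0]
force: [-0.1, 0.0, -0.1]
grip_width: 0.0294
grasp_force: 19.8
```

Request:
send_rows:
  xyz:
    - [0,0,0.001]
    - [0,0,0.001]
    - [0,0,0]
    - [0,0,0]
  rotation:
    - [0,0,0]
    - [0,0,0]
    - [0,0,0]
    - [0,0,0]
  jaw: [0.2,0.2,0.2,0.2]

```text
time_s: 32.6
tool_pos: [0.5539, -0.3106, 0.2108]
tool_rot: [180.0, 0.0, 177.0]
force: [-0.6, -0.1, -0.4]
grip_width: 0.0298
grasp_force: 19.8
```

Inside the recess with no land contact. One more small step down, then release, rise and move aside to look.

Request:
send_rows:
  xyz:
    - [0,0,0.001]
    - [0,0,0.001]
    - [0,0,0]
    - [0,0,0]
    - [0,0,0]
    - [0,0,0]
    - [0,0,0]
    - [0,0,-0.01]
    - [0,0,-0.03]
    - [0,0,-0.04]
    - [0,0,-0.02]
  rotation:
    - [0,0,0]
    - [0,0,0]
    - [0,0,0]
    - [0,0,0]
    - [0,0,0]
    - [0,0,0]
    - [0,0,0]
    - [0,0,0]
    - [0,0,0]
    - [0,0,0]
    - [0,0,0]
  jaw: [0.2,0.2,0.2,0.48,0.48,0.48,0.48,0.48,0.48,0.48,0.48]

```text
time_s: 33.7
tool_pos: [0.5545, -0.3114, 0.313]
tool_rot: [-179.9, 0.3, 176.9]
force: [0.8, 0.3, 1.0]
grip_width: 0.0418
grasp_force: 0.0
```

Request:
send_rows:
  xyz:
    - [0,0.049,0]
    - [0,0.049,0]
    - [0,0.049,0]
    - [0,0.049,0]
    - [0,0.049,0]
    - [0,0.049,0]
    - [0,0.049,0]
    - [0,0.049,0]
    - [0,0,0]
    - [0,0,0]
    - [0,0,0]
    - [0,0,0]
    - [0,0,0]
    - [0,0,0]
    - [0,0,0]
    - [0,0,0]
    - [0,0,0]
    - [0,0,0]
    - [0,0,0]
    - [0,0,0]
  rotation:
    - [0,0,0]
    - [0,0,0]
    - [0,0,0]
    - [0,0,0]
    - [0,0,0]
    - [0,0,0]
    - [0,0,0]
    - [0,0,0]
    - [0,0,0.1422]
    - [0,0,0.1422]
    - [0,0,0.1422]
    - [0,0,0.1422]
    - [0,0,0.1422]
    - [0,0,0.1422]
    - [0,0,0.1422]
    - [0,0,0.1422]
    - [0,0,0.1422]
    - [0,0,0.1422]
    - [0,0,0.1422]
    - [0,0,0]
  jaw: [0.3,0.3,0.3,0.3,0.3,0.3,0.3,0.3,0.3,0.3,0.3,0.3,0.3,0.3,0.3,0.3,0.3,0.3,0.3,0.3]

```text
time_s: 35.7
tool_pos: [0.5747, 0.0807, 0.3094]
tool_rot: [180.0, -0.0, 87.3]
force: [0.1, -0.2, 0.0]
grip_width: 0.0263
grasp_force: 0.0
```

```bash
python3 - <<'E'
from h import *
S=env.read_camera("scene");T=env.read_camera("top")
o=np.zeros((540,700,3),np.uint8)
o[:300]=crop(T["image"],275,170,391,220,6)[:300,:696].repeat(1,1) if False else cv2.copyMakeBorder(crop(T["image"],275,170,391,220,6),0,0,0,4,cv2.BORDER_CONSTANT)
o[300:]=crop(S["image"],115,160,255,208,5)
cv2.imwrite("pics/c10.png",o)
for x0,x1 in((284,314),(320,345),(350,382)): body(T,(x0,180,x1,207),150,.043)
im=T["image"].astype(int)
cols=[(x,np.average(np.arange(221,230),weights=np.clip(im[221:230,x].min(1)-90,1e-6,None))) for x in range(322,346)]
P=plane(T,cols,.041);print("handle",np.polyfit(P[:,1],P[:,0],1),P[12])
E
```

```text
ctr [ 0.5683 -0.0691] LW [31.9 33.5] axis(cap) 178.6 capgrey [np.uint8(176), np.uint8(43)]
handle [0.04357432 0.4706236 ] [ 0.4625293  -0.18866733  0.041     ]
```

View pics/c10.png

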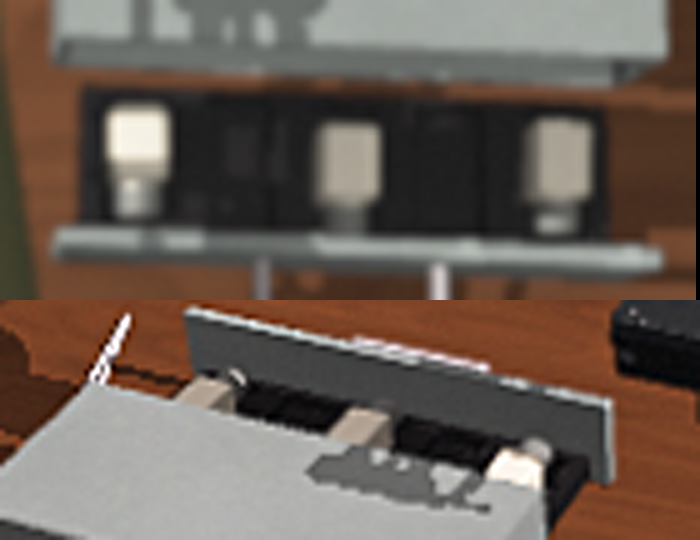

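The crop shows all three bottles lying in recesses at crop (135,150), (348,170) and (560,165), caps towards the handle and nothing tilted. Next I'll grip the handle.

Request:
send_rows:
  xyz:
    - [-0.045,-0.017,0]
    - [-0.045,-0.017,0]
    - [-0.045,-0.017,0]
    - [-0.045,-0.017,0]
    - [-0.045,-0.017,0]
    - [-0.045,-0.017,0]
    - [0,0,0]
    - [0,0,0.02]
    - [0,0,0.02]
    - [0,0,0.02]
    - [0,0,0.015]
    - [0,0,0.006]
    - [0,0,0]
    - [0,0,0]
  rotation:
    - [0,0,0]
    - [0,0,0]
    - [0,0,0]
    - [0,0,0]
    - [0,0,0]
    - [0,0,0]
    - [0,0,0]
    - [0,0,0]
    - [0,0,0]
    - [0,0,0]
    - [0,0,0]
    - [0,0,0]
    - [0,0,0]
    - [0,0,0]
  jaw: [0.3,0.3,0.3,0.3,0.3,0.3,0.3,0.3,0.3,0.3,0.3,0.3,0.3,0.3]
  newtons: 15

```text
time_s: 37.2
tool_pos: [0.4607, -0.1842, 0.2284]
tool_rot: [179.9, 0.0, 87.4]
force: [1.3, -0.7, 0.3]
grip_width: 0.0263
grasp_force: 0.0
```

Request:
send_rows:
  xyz:
    - [0,0,0.006]
    - [0,0,0.006]
    - [0,0,0.005]
    - [0,0,0]
    - [0,0,0]
    - [0,0,0]
    - [0,0,0]
    - [0,0,0]
    - [0,0,0]
  rotation:
    - [0,0,0]
    - [0,0,0]
    - [0,0,0]
    - [0,0,0]
    - [0,0,0]
    - [0,0,0]
    - [0,0,0]
    - [0,0,0]
    - [0,0,0]
  jaw: [0.3,0.3,0.3,0.3,0,0,0,0,0]

```text
time_s: 38.1
tool_pos: [0.4607, -0.1843, 0.2111]
tool_rot: [179.9, 0.0, 87.4]
force: [2.1, -0.6, -0.2]
grip_width: 0.0091
grasp_force: 15.0
```

Request:
send_rows:
  xyz:
    - [0,0.002,0]
    - [0,0.004,0]
    - [0,0.006,0]
    - [0,0.006,0]
    - [0,0.006,0]
    - [0,0.006,0]
    - [0,0.006,0]
    - [0,0.006,0]
    - [0,0.006,0]
    - [0,0.006,0]
    - [0,0.006,0]
    - [0,0.006,0]
    - [0,0.006,0]
    - [0,0.006,0]
    - [0,0.006,0]
    - [0,0.006,0]
    - [0,0.004,0]
    - [0,0.003,0]
    - [0,0.002,0]
    - [0,0,0]
  rotation:
    - [0,0,0]
    - [0,0,0]
    - [0,0,0]
    - [0,0,0]
    - [0,0,0]
    - [0,0,0]
    - [0,0,0]
    - [0,0,0]
    - [0,0,0]
    - [0,0,0]
    - [0,0,0]
    - [0,0,0]
    - [0,0,0]
    - [0,0,0]
    - [0,0,0]
    - [0,0,0]
    - [0,0,0]
    - [0,0,0]
    - [0,0,0]
    - [0,0,0]
  jaw: [0,0,0,0,0,0,0,0,0,0,0,0,0,0,0,0,0,0,0,0]

```text
time_s: 40.1
tool_pos: [0.5594, -0.1887, 0.2111]
tool_rot: [-180.0, -0.0, 87.4]
force: [-1.3, 0.8, 5.1]
grip_width: 0.0092
grasp_force: 15.0
```

Request:
send_rows:
  xyz:
    - [0,0.002,0]
    - [0,0.002,0]
    - [0,0.002,0]
    - [0,0.002,0]
    - [0,0.002,0]
    - [0,0,0]
    - [0,0,0]
  rotation:
    - [0,0,0]
    - [0,0,0]
    - [0,0,0]
    - [0,0,0]
    - [0,0,0]
    - [0,0,0]
    - [0,0,0]
  jaw: [0,0,0,0,0,0,0]

```text
time_s: 40.8
tool_pos: [0.5692, -0.1892, 0.2111]
tool_rot: [180.0, -0.0, 87.4]
force: [-1.8, 1.0, 5.3]
grip_width: 0.0094
grasp_force: 15.0
```

Request:
send_rows:
  xyz:
    - [0,0.001,0]
    - [0,0.001,0]
    - [0,0.001,0]
    - [0,0,0]
    - [0,0,0]
  rotation:
    - [0,0,0]
    - [0,0,0]
    - [0,0,0]
    - [0,0,0]
    - [0,0,0]
  jaw: [0,0,0,0,0]

```text
time_s: 41.3
tool_pos: [0.571, -0.1894, 0.211]
tool_rot: [-179.8, -0.1, 87.3]
force: [-4.7, 2.3, 9.7]
grip_width: 0.0091
grasp_force: 15.0
```

Request:
send_rows:
  xyz:
    - [0,0.001,0]
    - [0,0.001,0]
    - [0,0,0]
    - [0,0,0]
  rotation:
    - [0,0,0]
    - [0,0,0]
    - [0,0,0]
    - [0,0,0]
  jaw: [0,0,0,0]

```text
time_s: 41.7
tool_pos: [0.5717, -0.1896, 0.2109]
tool_rot: [-179.6, -0.1, 87.3]
force: [-10.7, 2.3, 14.2]
grip_width: 0.0092
grasp_force: 15.0
```

It's against the closed stop: the force rises while the position holds. I'll ease the load, release and retreat.

Request:
send_rows:
  xyz:
    - [0,-0.0015,0]
    - [0,0,0]
    - [0,0,0]
    - [0,0,0]
    - [0,0,0]
    - [0,0,-0.01]
    - [0,0,-0.03]
    - [0,0,-0.04]
    - [0,0,-0.04]
    - [0.05,0,0]
    - [0.05,-0.01,0]
    - [0.05,-0.01,0]
    - [0.05,-0.01,0]
    - [0.05,-0.01,0]
    - [0.05,-0.01,0]
    - [0.05,0,0]
    - [0.05,0,0]
    - [0.05,0,0]
    - [0,0,0]
    - [0,0,0]
  rotation:
    - [0,0,0]
    - [0,0,0]
    - [0,0,0]
    - [0,0,0]
    - [0,0,0]
    - [0,0,0]
    - [0,0,0]
    - [0,0,0]
    - [0,0,0]
    - [0,0,0]
    - [0,0,0]
    - [0,0,0]
    - [0,0,0]
    - [0,0,0]
    - [0,0,0]
    - [0,0,0]
    - [0,0,0]
    - [0,0,0]
    - [0,0,0]
    - [0,0,0]
  jaw: [0,0,0.25,0.25,0.25,0.25,0.25,0.25,0.25,0.5,0.5,0.5,0.5,0.5,0.5,0.5,0.5,0.5,0.5,0.5]

```text
time_s: 43.7
tool_pos: [0.5439, 0.2592, 0.3309]
tool_rot: [180.0, 0.0, 87.5]
force: [0.7, -1.1, 0.3]
grip_width: 0.0434
grasp_force: 0.0
```

```bash
python3 - <<'E'
from h import *
T=env.read_camera("top");S=env.read_camera("scene");im=T["image"].astype(int)
o=np.zeros((600,600,3),np.uint8);o[:400]=crop(T["image"],275,125,395,205,5);o[400:]=crop(S["image"],100,170,250,220,4)
cv2.imwrite("pics/c11.png",o)
for n,g in(("now",im),("start",cv2.imread("pics/top0.png").astype(int))):
    cols=[(x,np.average(np.arange(190,202),weights=np.clip(g[190:202,x].min(1)-110,1e-6,None))) for x in range(323,345)]
    P=plane(T,cols,.041);print(n,np.polyfit(P[:,1],P[:,0],1),P[:,0].mean())
E
```

```text
now [0.05384514 0.5795836 ] 0.5692436576209632
start [0.05002428 0.57191099] 0.562320981397474
```

View pics/c11.png

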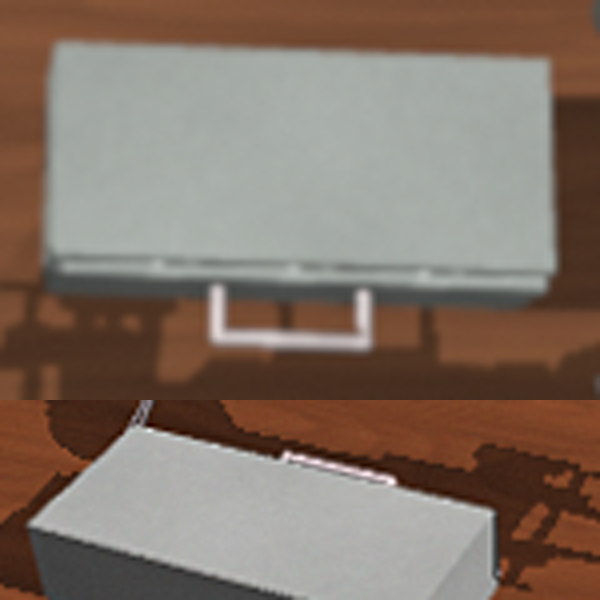

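The crop shows the drawer flush against the cabinet, with no gap above the board and the handle at crop (215–370, 340). It sits 7 mm further in than at the start. I'll hand the job in.

```bash
python3 -c "
from cell import env
print(env.sign_off())"
```

```text
the job is handed in; nothing more can be done
None
```

The job is handed in: all three white bottles found in the bin are lying flat in the tray with their caps towards the handle, the drawer is shut against its stop, and I did not touch the tin, dishes or forceps.

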